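# Tug the control box door, free its latch if caught, hold it open

### The job

A control box lies on its back on the bench with its hinged door uppermost; the round black knob works a latch behind the door, and nobody remembers whether it was left caught. Before turning anything, tug gently upward on the knob to feel whether the door is caught; if it is, free it by turning the knob a quarter turn (either way), without wrenching. Then lift the door by its knob to about 40 degrees open and finish while still holding it there by the knob, so that a colleague can measure inside; leave the tools around alone.

Things in the scene. Friction and masses are not known exactly. Their poses are not given: they have to be found in the camera images.
- enclosure: light grey sheet-steel control box, 200 x 170 x 92 mm plus its door (outer face 98 mm above the bench), lying on its back, screwed to the bench; origin at the centre of its underside; its own x is the 200 mm direction (two small black cable glands on the -x face), y points to the hinged side, z up
- hinge_line (a point): middle of the door's hinge axis, 89.5 mm along the box's +y from its centre and 92.5 mm above its underside; the axis runs along the box's x; the point's axes are the box's
- door (a joint): opening angle of the door about the hinge line (rad): 0 shut, grows as the knob side rises; the door weighs about 0.5 kg, swings freely and falls shut when let go (it takes 3 to 6 N at the knob to lift it); while the latch is caught it lifts only about 0.01 to 0.02 rad (2 mm at the knob) and then stops firmly
- knob: round knurled black knob, 31 mm across, 30 mm tall; origin at the centre of its underside, 10 mm above the door's outer face (108 mm above the bench when shut), z along its axis out of the door; it sits 45 mm from the box's centre on the side away from the hinge, 134.5 mm from the hinge line. Grip it across its diameter; it both lifts the door and turns the latch
- spindle (a joint): how far the knob has been turned since the start (rad, positive anticlockwise seen from outside; always 0 at the start, so it tells nothing of the latch); it stays where left, about 0.06 N m to turn. A quarter turn either way frees a caught latch; turn it with the door down, not pulled up, so that the cam does not rub
- keeper: inturned flange of the box along the side away from the hinge, hidden behind the door, fixed; origin at the middle of its top. A flat steel cam on the knob's spindle, clamped there at any angle, hooks under it: caught while it points within about 35 degrees of straight away from the hinge, free elsewhere. Neither the knob's look nor its angle shows which
- multimeter: bystander: orange and black multimeter, 150 x 74 x 44 mm, lying flat; origin under its centre
- combination_pliers: bystander: pliers with black handles, 68 x 172 x 15 mm, lying flat; origin under the centre
- screwdriver_small: bystander: small screwdriver with red handle, 180 mm long, 22 mm thick, lying; origin under the centre
- solder_spool: bystander: black spool of solder, 52 x 76 x 42 mm, standing on its flange; origin under it

How it is judged:
By the outcome, as a careful person would: the job done as asked, in the order asked, and still so for the second after the job is handed in, while the arm keeps its last pose, push and grip.
It also fails if it takes over 51 s, if anything falls off the work surface, if the arm or the gripper's body presses on something with over 40 N, if the wrist force passes 120 N, or if a joint passes its speed limit or range.

### The arm

A 6-joint arm with a two-finger parallel gripper is mounted at the origin on a cart in front of the work surface, level with it; the furniture and walls round the work are solid. World frame = base frame: x ahead of the robot, y to its left, z up, the work surface at z = 0. Lengths are in m, angles in rad, forces in N, time in s.
With the tool pointing down it reaches from about 0.35 to 0.85 m from the base axis. Payload 8.1 kg.
Tool frame: the origin (TCP) lies at the centre of the arm's flange, where the gripper is bolted on; the fingertips stand 186 mm ahead of it and the grasp point (between the pads) lies 167 mm ahead of it; z points along the fingers, y is the direction in which the jaws open and shut (so a half turn about z gives the same grasp; the last joint's range is limited). The gripper opens to 93 mm and grips with 3 to 60 N. Pads are 15 mm wide; open, the fingers measure 128 mm over their backs; the gripper's body (75 mm by 188 mm) begins 65 mm behind the grasp point.
Start: joints at [-1.279, 0.13, 1.488, -0, 1.523, -0.085], TCP at [0.221, -0.558, 0.405] pointing down, gripper open.
Joint ranges: [-2.96, 2.96], [-0.89, 2.26], [0.02, 2.5], [-1.34, 4.48], [0, 2.73], [-2.66, 2.66]. Speed limits (rad/s): [2.39, 2.39, 2.79, 3.14, 3.14, 3.14].

### API

Orientations are given as a rotation vector (axis times angle).
In Python, from plant import robot, viewer, order gives the robot as it stands.
- The arm moves only by the tool apply_moves, never from a script. Its argument "deltas" is a list of rows, each a list of 3 entries, a list of its own where there are three numbers: the finger opening in mm, from 0 to 93, then the shift along the tool's x, y, z in mm, then the turn about the tool's z in rad. In form: [[grip, [dx, dy, dz], yaw], ...]. A call has 1 to 5 rows; each row shifts and turns the commanded pose from where the row before left it, along the tool's axes as they then stand; what a row does not reach is not made up. A row lasts 1/8 s, in which the tool goes at most 62.5 mm and 10.7 degrees, less where a joint would pass 70% of its speed; a pose out of reach is approached as far as the arm can. A call is refused whole if a number of a shift passes 62.5 or a number of a turn 0.188, either way. A call with a gripper value outside its range is refused whole. The fingers move at their own pace and stop on an object; "grip_force" is the grip in N (left out, the last holds). Time passes only in rows, so rows that do not move let the fingers close. It gives the time, the measured TCP pose, the force and the opening at its end, in the units of the state.
- robot.read_state(): the state, without advancing time (a new reading comes with each control period).
- viewer.read_camera(name): name is "side" or "top"; returns the picture (400x640x3 uint8, blue, green, red); there is no depth.
- viewer.get_calibration(name): a dict with "fx", "fy", "cx", "cy" (pixels), "R" (3x3) and "t" (3): a world point X has camera coordinates R X + t. Camera axes: x right, y down, z forward; pixel columns grow to the right and rows downward; lengths in m; the calibration is good to about 2 mm. A picture is of the moment at which its call begins. get_calibration takes no time and is no camera call.
- order.close_job(): hands the job in, once; it reports no verdict.
The state is a dict: "t": time; "q": joint angles; "dq": joint speeds; "joint_torque": joint torques, N m; "tool_pos": TCP position; "orientation": TCP orientation; "force": force on the tool from outside, world axes, zero at the start; "wrist_torque": the same for the moment, N m; "opening": finger opening in m.
Only numpy, scipy, OpenCV 4.12 (cv2) and the standard library are available. Lean on these libraries where they do the work, as an engineer would, in place of code of your own. Each camera call takes 0.05 s, during which the arm holds its last target. There are 200 camera calls.

## Working session

There is one attempt and no reset: what is moved stays moved. The work goes in short steps, Python scripts to look and compute and a tool call to move; the robot and the scene stay as the last step left them, time stands still between calls to the robot, and variables do not carry over. Pictures are saved under pics/ and viewed, about 8 in all and at most 12, crops included, and the job is handed in when it is done.

Besides the shell and the picture viewer there is one more tool, called after "Call:" as name(argument=value, ...), one argument or row to a line, values as JSON. apply_moves: Moves the arm, as the interface text tells. Its arguments: {"type":"object","properties":{"deltas":{"type":"array"},"grip_force":{"type":"number"}},"required":["deltas"]}

```bash
mkdir -p pics
python3 - <<'E'
from plant import robot, viewer, order
import cv2,numpy as np
for n in("top","side"):
    cv2.imwrite(f"pics/{n}0.png",viewer.read_camera(n)); c=viewer.get_calibration(n)
    print(n,c, -np.array(c["R"]).T@np.array(c["t"]))
print(robot.read_state())
E
```

```text
top {'fx': 379.68468209317825, 'fy': 379.68468209317825, 'cx': 324.28721956076856, 'cy': 198.71823631897766, 'R': array([[-0.01699321, -0.99974726, -0.01471869],
       [-0.98864667,  0.01899894, -0.14905305],
       [ 0.14929502,  0.0120187 , -0.98871965]]), 't': array([0.06149366, 0.55809065, 0.98723675])} [0.4054099  0.03900968 1.06019059]
side {'fx': 448.10911663305615, 'fy': 448.10911663305615, 'cx': 311.62680500326053, 'cy': 199.31454717208587, 'R': array([[-0.85098372, -0.52497096,  0.01523804],
       [-0.24295192,  0.36777309, -0.89761758],
       [ 0.46561902, -0.76756006, -0.44051162]]), 't': array([0.49366144, 0.19591322, 0.82848785])} [0.08193564 0.82302049 0.53329124]
{'t': 0.1, 'q': array([-1.27939002e+00,  1.31079136e-01,  1.48916969e+00, -2.93879569e-05,
        1.52299506e+00, -8.53730834e-02]), 'dq': array([ 8.11546595e-04, -1.15109704e-03, -2.18723018e-03, -2.26653089e-04,
       -6.20666419e-04,  5.04885220e-05]), 'joint_torque': array([ 8.72074379e-04, -5.61347473e+01, -4.93092585e+01,  7.72149721e-02,
        2.91275274e-02, -3.49092420e-05]), 'tool_pos': array([ 0.2207278 , -0.55770264,  0.40379636]), 'orientation': array([-3.08439783e+00, -5.88044230e-01,  3.12427026e-04]), 'force': array([ 0.00131623,  0.20526131, -0.28887717]), 'wrist_torque': array([0.03556281, 0.00380617, 0.01536895]), 'opening': 0.0931160301156441}
```

View pics/top0.png

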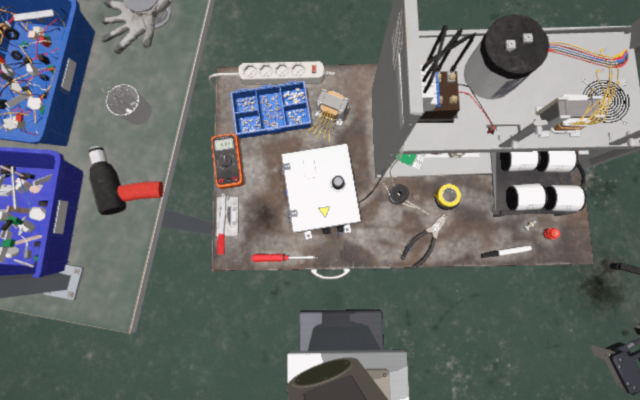

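View pics/side0.png

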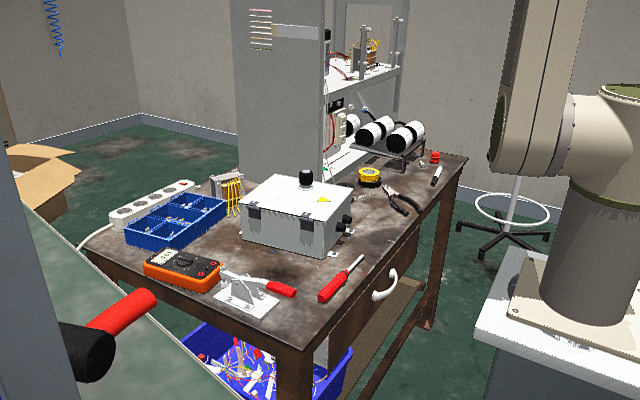

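Top view: box door spans roughly (282,155)–(360,228), with hinges on the left edge (world +y), glands at the bottom and the knob at about (338,182). Side view: knob at (306,178), and a tall cabinet stands close on the −y side.

```bash
cat > h.py <<'E'
from plant import robot, viewer, order
import cv2,numpy as np
def ray(n,u,v):
    c=viewer.get_calibration(n);R=np.array(c["R"]);o=-R.T@np.array(c["t"])
    return o,R.T@np.array([(u-c["cx"])/c["fx"],(v-c["cy"])/c["fy"],1])
def onz(n,u,v,z):
    o,d=ray(n,u,v);return o+d*(z-o[2])/d[2]
def cross(a,b):
    (o,d),(p,e)=a,b
    s=np.linalg.lstsq(np.c_[d,-e],p-o,rcond=None)[0]
    return (o+d*s[0]+p+e*s[1])/2,np.linalg.norm(o+d*s[0]-p-e*s[1])
def proj(n,X):
    c=viewer.get_calibration(n);q=np.array(c["R"])@X+c["t"];return c["fx"]*q[0]/q[2]+c["cx"],c["fy"]*q[1]/q[2]+c["cy"]
E
python3 - <<'E'
from h import *
t=cv2.imread("pics/top0.png");g=t.min(2)
m=(g>190).astype(np.uint8);m[:,:270]=0;m[:,375:]=0;m[:135]=0;m[245:]=0
cs,_=cv2.findContours(m,0,1);c=max(cs,key=cv2.contourArea)
r=cv2.minAreaRect(c);bx=cv2.boxPoints(r);print(r)
P=np.array([onz("top",*p,.098) for p in bx]);print(P.round(4),P.mean(0))
k=(t.max(2)<70).astype(np.uint8);k[:170]=0;k[198:]=0;k[:,:325]=0;k[:,350:]=0
n,l,s,ce=cv2.connectedComponentsWithStats(k);i=1+s[1:,4].argmax();print(s[i],ce[i])
print("knob",onz("top",*ce[i],.125))
s_=cv2.imread("pics/side0.png");k=(s_.max(2)<70).astype(np.uint8);k[:165]=0;k[192:]=0;k[:,:292]=0;k[:,322:]=0
n,l,s,c2=cv2.connectedComponentsWithStats(k);j=1+s[1:,4].argmax();print(s[j],c2[j],onz("side",*c2[j],.123))
print(cross(ray("top",*ce[i]),ray("side",*c2[j])))
cv2.imwrite("pics/c.png",np.vstack([cv2.resize(t[130:250,260:440],None,fx=4,fy=4,interpolation=2)]))
E
```

```text
((320.1725769042969, 187.27423095703125), (78.50150299072266, 67.73624420166016), 80.7538833618164)
[[ 0.6712  0.1633  0.098 ]
 [ 0.6968 -0.012   0.098 ]
 [ 0.4929 -0.0387  0.098 ]
 [ 0.4684  0.1313  0.098 ]] [0.58230965 0.06095158 0.098     ]
[333 183  11   6  20] [337.6 186.2]
knob [0.57765581 0.01652915 0.125     ]
[299 171  14  15 169] [305.5739645  178.23076923] [0.58495607 0.02220194 0.123     ]
(array([0.58221414, 0.01847902, 0.12149347]), np.float64(0.008719911441757463))
```

View pics/c.png

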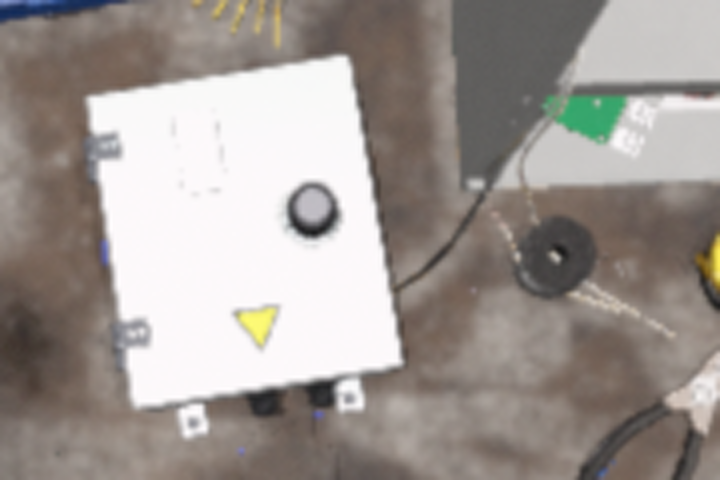

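Crop: the door is a clean quadrilateral (top right corner ≈(347.5,144), bottom left ≈(294,232)). The knob's top disc is centred at about (338.2,180.8), and the cabinet foot is near (375,177). Next I'll work out the geometry, including cabinet clearance.

Run:
```python
from h import *
cr=np.array([(88,97),(350,57),(400,365),(135,407)])/4+[260,130]
P=np.array([onz("top",*p,.098) for p in cr]);print(P.round(4)); C=P.mean(0)
ex=(P[0]+P[1]-P[2]-P[3])[:2];ex/=np.linalg.norm(ex);ey=(P[0]+P[3]-P[1]-P[2])[:2];ey/=np.linalg.norm(ey)
print("C",C,"yaw",np.arctan2(ex[1],ex[0]),np.arctan2(-ey[0],ey[1]))
print("pred knob",C[:2]-.045*ey)
print("knob top",onz("top",338.2,180.8,.138),"mid",onz("top",338.3,182.3,.124))
print("side mid",onz("side",305.6,178.2,.123), "top/side",cross(ray("top",338.3,182.3),ray("side",305.6,178.2)))
for u,v in((375,177),(373,150),(420,178),(490,215),(600,215)):print(u,v,onz("top",u,v,0),onz("top",u,v,.1))
```

```text
[[ 0.6703  0.1592  0.098 ]
 [ 0.6937 -0.0125  0.098 ]
 [ 0.4912 -0.0389  0.098 ]
 [ 0.4676  0.1295  0.098 ]]
C [0.5806923  0.05932731 0.098     ] yaw 0.13765372145452276 0.13708451347198405
pred knob [0.5868418  0.01474947]
knob top [0.58880023 0.01505734 0.138     ] mid [0.58774729 0.01452905 0.124     ]
side mid [0.58500127 0.02201887 0.123     ] top/side (array([0.58909756, 0.0146228 , 0.11924997]), np.float64(0.0009434340215296577))
375 177 [ 0.62516035 -0.09333049  0.        ] [ 0.6044329  -0.08084781  0.1       ]
373 150 [ 0.70439707 -0.0905123   0.        ] [ 0.6761958  -0.07829544  0.1       ]
420 178 [ 0.61970929 -0.22061481  0.        ] [ 0.599496   -0.19612634  0.1       ]
490 215 [ 0.51071904 -0.40929771  0.        ] [ 0.500786   -0.36701216  0.1       ]
600 215 [ 0.50508317 -0.71270095  0.        ] [ 0.49568172 -0.6417976   0.1       ]
```

Call:
apply_moves(
  deltas=[
    [60, [0, 0, 0], -0.183],
    [60, [0, 0, 0], -0.183],
    [60, [0, 0, 0], -0.182],
    [60, [53, -15, 0], 0],
    [60, [53, -15, 0], 0],
  ],
  grip_force=25,
)

```text
t: 0.72
tool_pos: [0.2607, -0.4542, 0.4037]
orientation: [-2.811, -1.399, -0.0]
force: [0.6, 0.4, -0.6]
opening: 0.0601
```

Call:
apply_moves(
  deltas=[
    [60, [53, -15, 0], 0],
    [60, [53, -15, 0], 0],
    [60, [53, -15, 0], 0],
    [60, [53, -15, 0], 0],
    [60, [53, -15, 0], 0],
  ],
)

```text
t: 1.35
tool_pos: [0.3604, -0.1967, 0.4045]
orientation: [-2.812, -1.401, -0.0]
force: [0.8, -1.2, 0.3]
opening: 0.0601
```

Call:
apply_moves(
  deltas=[
    [60, [50, 9, 0], 0],
    [60, [50, 9, 0], 0],
    [60, [50, 9, 0], 0],
    [60, [50, 9, 0], 0],
    [60, [50, 9, 0], 0],
  ],
)

```text
t: 1.98
tool_pos: [0.5477, -0.0245, 0.4043]
orientation: [-2.811, -1.402, 0.001]
force: [0.2, -0.7, 0.6]
opening: 0.0602
```

Call:
apply_moves(
  deltas=[
    [60, [0, 0, 0], 0],
    [60, [0, 0, 0], 0],
  ],
)

```text
t: 2.22
tool_pos: [0.5464, -0.026, 0.4041]
orientation: [-2.811, -1.402, 0.002]
force: [-1.6, -0.2, -0.1]
opening: 0.0601
```

Call:
apply_moves(
  deltas=[
    [60, [29, 4, 25], 0],
    [60, [29, 4, 25], 0],
    [60, [0, 0, 0], 0],
    [60, [0, 0, 0], 0],
  ],
)

```text
t: 2.72
tool_pos: [0.5875, 0.0145, 0.3554]
orientation: [2.812, 1.4, -0.0]
force: [-0.2, -0.1, 0.1]
opening: 0.0599
```

Run:
```python
from h import *
a=viewer.read_camera("side");b=viewer.read_camera("top")
cv2.imwrite("pics/d.png",np.hstack([cv2.resize(a[60:260,220:400],None,fx=2.2,fy=2.2,interpolation=2),cv2.resize(b[80:280,240:420],None,fx=2.2,fy=2.2,interpolation=2)]))
s=robot.read_state();print(s["tool_pos"],s["orientation"],s["force"])
p=s["tool_pos"]
for z in(.019,.0): print(proj("side",p-[0,0,.167+z]))
```

```text
[0.58781045 0.01445433 0.35627005] [2.81143078e+00 1.39912714e+00 2.47010641e-03] [ 0.42771331 -0.39790314  0.83920314]
(np.float64(306.5334206028668), np.float64(157.6747059118663))
(np.float64(306.61986146009707), np.float64(149.7449751290349))
```

View pics/d.png

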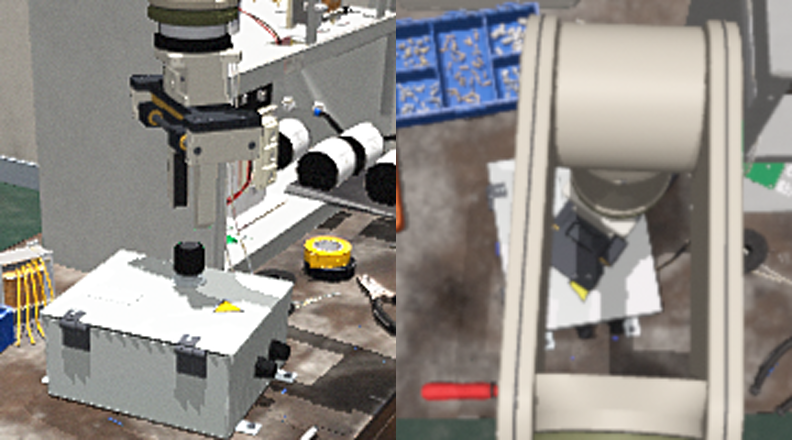

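Side view: the open fingers stand directly over the knob (tip projection at (306,158), knob at (306,178)). Top view: the arm is clear of the cabinet. Now I'll descend and grip.

Call:
apply_moves(
  deltas=[
    [60, [0, 0, 32], 0],
    [60, [0, 0, 20], 0],
    [60, [0, 0, 10], 0],
    [60, [0, 0, 0], 0],
    [25, [0, 0, 0], 0],
  ],
)

```text
t: 3.45
tool_pos: [0.5884, 0.0155, 0.2938]
orientation: [2.811, 1.401, 0.002]
force: [-0.8, -0.3, 0.4]
opening: 0.0541
```

Call:
apply_moves(
  deltas=[
    [20, [0, 0, 0], 0],
    [20, [0, 0, 0], 0],
    [20, [0, 0, 0], 0],
    [20, [0, 0, 0], 0],
  ],
)

```text
t: 3.95
tool_pos: [0.5878, 0.016, 0.2933]
orientation: [-2.811, -1.401, 0.0]
force: [-5.6, 3.3, 5.8]
opening: 0.0303
```

Call:
apply_moves(
  deltas=[
    [20, [0, -1.5, 0], 0],
    [20, [0, 0, 0], 0],
    [20, [0, 0, 0], 0],
  ],
)

```text
t: 4.32
tool_pos: [0.5873, 0.0162, 0.2933]
orientation: [2.811, 1.401, 0.002]
force: [3.6, -1.3, 3.1]
opening: 0.0303
```

Grip centred (knob centre ≈ (0.587,0.016)). Now the gentle tug.

Call:
apply_moves(
  deltas=[
    [20, [0, 0.4, -1], 0],
    [20, [0, 0, -1], 0],
    [20, [0, 0, 0], 0],
  ],
)

```text
t: 4.7
tool_pos: [0.5874, 0.0162, 0.2941]
orientation: [2.811, 1.401, 0.001]
force: [7.1, -0.5, -5.0]
opening: 0.0306
```

Call:
apply_moves(
  deltas=[
    [20, [0, 0, -1], 0],
    [20, [0, 0, -1], 0],
    [20, [0, 0, 0], 0],
  ],
)

```text
t: 5.08
tool_pos: [0.5874, 0.0163, 0.2951]
orientation: [2.812, 1.401, 0.001]
force: [10.9, -0.9, -11.9]
opening: 0.0305
```

Call:
apply_moves(
  deltas=[
    [20, [0, 0, -1], 0],
    [20, [0, 0, -1], 0],
    [20, [0, 0, 0], 0],
  ],
)

```text
t: 5.45
tool_pos: [0.5874, 0.0162, 0.2955]
orientation: [-2.811, -1.401, -0.0]
force: [16.2, -0.1, -22.3]
opening: 0.0304
```

It's caught: the knob stops after about 2 mm while the pull climbs past 20 N, where a free door needs 3–6 N. I'll lower it fully and unload it before turning.

Call:
apply_moves(
  deltas=[
    [20, [0, 0, 2], 0],
    [20, [0, 0, 2], 0],
    [20, [0, 0, 2], 0],
    [20, [0, 0, 0], 0],
    [20, [0, 0, 0], 0],
  ],
)

```text
t: 6.08
tool_pos: [0.5874, 0.0162, 0.2934]
orientation: [2.811, 1.401, 0.001]
force: [1.4, -1.7, 5.7]
opening: 0.0304
```

Call:
apply_moves(
  deltas=[
    [20, [0, 0, 0], -0.1],
    [20, [0, 0, 0], -0.16],
    [20, [0, 0, 0], -0.16],
    [20, [0, 0, 0], -0.16],
    [20, [0, 0, 0], -0.16],
  ],
)

```text
t: 6.7
tool_pos: [0.5875, 0.0161, 0.2934]
orientation: [2.108, 2.328, 0.001]
force: [3.3, -2.0, 5.6]
opening: 0.0304
```

```bash
python3 -c "
from h import *
s=robot.read_state();print(s['force'],s['wrist_torque'],s['q'])"
```

```text
[ 3.34139547 -1.96913699  5.5669264 ] [-0.26098245 -0.49259498 -0.0463595 ] [-5.97816894e-02  1.75200974e-01  1.64596736e+00 -7.96808943e-05
  1.31902875e+00 -1.58778544e-01]
```

Call:
apply_moves(
  deltas=[
    [20, [0, 0, 0], -0.17],
    [20, [0, 0, 0], -0.17],
    [20, [0, 0, 0], -0.17],
    [20, [0, 0, 0], -0.17],
    [20, [0, 0, 0], -0.17],
  ],
)

```text
t: 7.32
tool_pos: [0.5876, 0.0162, 0.2934]
orientation: [0.96, 2.99, 0.001]
force: [4.0, -1.1, 2.4]
opening: 0.0304
```

Call:
apply_moves(
  deltas=[
    [20, [0, 0, 0], 0],
    [20, [0, 0, 0], 0],
  ],
)

```text
t: 7.58
tool_pos: [0.5876, 0.0162, 0.2934]
orientation: [0.974, 2.985, 0.001]
force: [5.1, -1.2, 5.4]
opening: 0.0307
```

```bash
python3 -c "
from h import *
s=robot.read_state();print(s['force'],s['wrist_torque'],s['q'],s['orientation'])"
```

```text
[ 5.10858805 -1.24735841  5.3597254 ] [-0.27439739 -0.93684853 -0.00229105] [-5.96622947e-02  1.75311552e-01  1.64590041e+00  1.17490241e-05
  1.31865415e+00 -9.99691074e-01] [9.73950518e-01 2.98505439e+00 7.02917674e-04]
```

Turned about 91°. Release, line the jaws up with the hinge axis and regrip, so the knob can pivot between the pads while lifting.

Call:
apply_moves(
  deltas=[
    [50, [0, 0, 0], 0],
    [50, [0, 0, 0], 0],
    [50, [0, 0, 0], 0],
    [50, [0, 0, 0], 0.16],
    [50, [0, 0, 0], 0.16],
  ],
)

```text
t: 8.2
tool_pos: [0.5869, 0.0163, 0.2923]
orientation: [-1.44, -2.791, 0.001]
force: [0.4, -0.2, -0.1]
opening: 0.0504
```

Call:
apply_moves(
  deltas=[
    [50, [0, 0, 0], 0.16],
    [50, [0, 0, 0], 0.16],
    [50, [0, 0, 0], 0.163],
    [50, [0, 0, 0], 0],
    [50, [0, 0, 0], 0],
  ],
)

```text
t: 8.82
tool_pos: [0.587, 0.0162, 0.2925]
orientation: [-2.055, -2.376, 0.001]
force: [0.6, -0.8, -0.6]
opening: 0.0499
```

Call:
apply_moves(
  deltas=[
    [20, [0, 0, 0], 0],
    [20, [0, 0, 0], 0],
    [20, [0, 0, 0], 0],
    [20, [0, 0, 0], 0],
    [20, [0, 0, 0], 0],
  ],
  grip_force=20,
)

```text
t: 9.45
tool_pos: [0.5875, 0.0163, 0.2928]
orientation: [2.059, 2.372, 0.001]
force: [5.3, 0.8, -2.4]
opening: 0.031
```

Call:
apply_moves(
  deltas=[
    [20, [0.6, 0, -3.3], 0],
    [20, [0.9, 0, -3.4], 0],
    [20, [1.1, 0, -3.3], 0],
    [20, [1.4, 0, -3.3], 0],
    [20, [0, 0, 0], 0],
  ],
)

```text
t: 10.07
tool_pos: [0.5869, 0.0201, 0.3061]
orientation: [2.058, 2.372, 0.001]
force: [6.7, -0.5, -5.8]
opening: 0.0305
```

The door is free: it followed 13 mm up at about 4–6 N. I'll continue along the arc.

Call:
apply_moves(
  deltas=[
    [20, [1.7, 0.4, -4.3], 0],
    [20, [1.8, 0.4, -4.3], 0],
    [20, [1.8, 0, -4.2], 0],
    [20, [2.1, 0, -4.1], 0],
    [20, [2.2, 0, -4.1], 0],
  ],
)

```text
t: 10.7
tool_pos: [0.5859, 0.0298, 0.3272]
orientation: [-2.059, -2.372, 0.001]
force: [2.7, -1.9, -4.8]
opening: 0.0303
```

Call:
apply_moves(
  deltas=[
    [20, [2.2, 0, -4.0], 0],
    [20, [2.5, 0, -3.9], 0],
    [20, [2.6, 0, -3.8], 0],
    [20, [2.65, 0, -3.8], 0],
    [20, [0, 0, 0], 0],
  ],
)

```text
t: 11.32
tool_pos: [0.5845, 0.0399, 0.3428]
orientation: [-2.059, -2.372, 0.0]
force: [1.2, -2.9, -4.2]
opening: 0.0306
```

Call:
apply_moves(
  deltas=[
    [20, [2.9, 0, -3.6], 0],
    [20, [2.95, 0, -3.6], 0],
    [20, [3.0, 0, -3.5], 0],
    [20, [3.2, 0, -3.3], 0],
    [20, [3.3, 0, -3.2], 0],
  ],
)

```text
t: 11.95
tool_pos: [0.5823, 0.0551, 0.3599]
orientation: [-2.059, -2.372, 0.001]
force: [-1.3, -3.3, -3.2]
opening: 0.0308
```

Call:
apply_moves(
  deltas=[
    [20, [3.35, 0, -3.2], 0],
    [20, [3.5, 0, -2.9], 0],
    [20, [3.5, 0, -2.8], 0],
    [20, [3.5, 0, -2.8], 0],
    [20, [0, 0, 0], 0],
  ],
)

```text
t: 12.58
tool_pos: [0.5804, 0.0689, 0.3716]
orientation: [-2.059, -2.373, 0.0]
force: [-3.3, -2.6, -2.1]
opening: 0.0302
```

Call:
apply_moves(
  deltas=[
    [20, [0, 0, 0], 0],
    [20, [0, 0, 0], 0],
    [20, [0, 0, 0], 0],
  ],
)

```text
t: 12.95
tool_pos: [0.5805, 0.0685, 0.3713]
orientation: [-2.059, -2.372, 0.0]
force: [-2.8, -2.9, -1.1]
opening: 0.0306
```

Run:
```python
from h import *
a=viewer.read_camera("side");b=viewer.read_camera("top")
cv2.imwrite("pics/e.png",np.hstack([cv2.resize(a[60:260,220:400],None,fx=2.2,fy=2.2,interpolation=2),cv2.resize(b[80:280,240:420],None,fx=2.2,fy=2.2,interpolation=2)]))
s=robot.read_state();print(s["t"],s["tool_pos"],s["orientation"],s["force"],s["wrist_torque"],s["opening"])
p=s["tool_pos"]-[0,0,.167]
y=np.array([-np.sin(.137),np.cos(.137)]);C=np.array([.5874,.0162])+.045*y
h=C+.0895*y; d=(h-p[:2])@y; print("angle by grasp",np.degrees(np.arctan2(p[2]-.0925,d)-.2427))
print(proj("side",p))
# predicted door free-edge corners at 40 deg in the side picture
x=np.array([y[1],-y[0]])
for deg in(35,40,45):
    t=np.radians(deg);o=[]
    for sx in(-.1,.1):
        u,w=.0895+.0855,.0055
        q=h+sx*x-(u*np.cos(t)-w*np.sin(t))*y
        X,Y=proj("side",np.r_[q,.0925+u*np.sin(t)+w*np.cos(t)]);o.append(((X-220)*2.2,(Y-60)*2.2))
    print(deg,np.round(o))
```

```text
13.05 [0.58047251 0.06849697 0.37127269] [-2.05942669e+00 -2.37202788e+00  3.54223316e-04] [-2.51955028 -2.69018966 -3.19597401] [-0.63870999  0.42445394 -0.03199467] 0.030555132600130087
angle by grasp 39.91378128697913
(np.float64(296.08817830138634), np.float64(150.91371588988318))
35 [[285. 204.]
 [106. 175.]]
40 [[282. 195.]
 [101. 167.]]
45 [[279. 188.]
 [ 96. 159.]]
```

View pics/e.png

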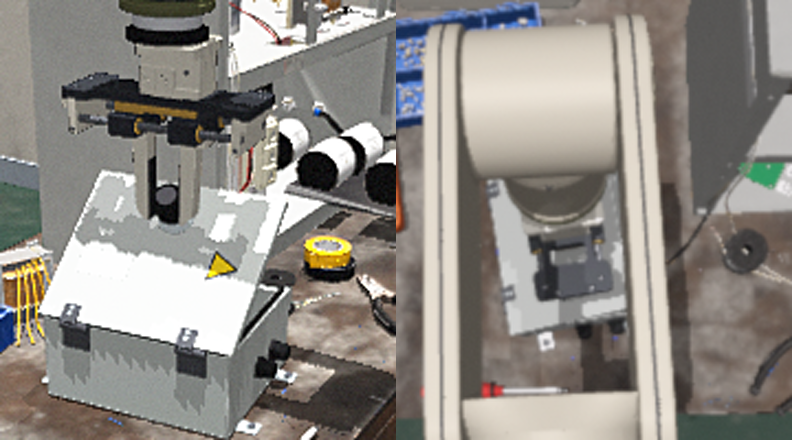

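Side view: the door is open with the knob between the pads. Its free-edge corners sit at crop (101,171) and (287,203), which matches about 37–40°. The bystander tools haven't moved, and the hold is steady, so I'm handing in.

```bash
python3 -c "
from h import *
print(order.close_job())"
```

```text
the job is handed in; nothing more can be done
None
```

The door is open to about 40° and the gripper is still holding it there by the knob. I handed the job in at about 13 s of the 51 s allowed.

- **Tug:** I gripped the knob and pulled gently upward before turning anything. It stopped after about 2 mm while the pull rose to about 22 N, so the latch was caught.
- **Freeing the latch:** I let the door back down and turned the knob about 91° anticlockwise. Twist at the wrist was at most 0.05 N m in the two readings I took.
- **Lift:** I regripped with the jaws along the hinge axis, so the knob could pivot between the pads. The door then followed freely at about 3–6 N.
- **Last checks:**
  - **Angle:** the grasp position gives 39.9° open. The door corners in the side picture suggest slightly less, about 37–38°, a difference I left uncorrected because it is close to the camera error.
  - **Hold:** force on the tool was about 5 N and the grip was steady at 30.6 mm.
  - **Bystanders:** in the final crops the pliers and spool look undisturbed, the screwdriver is only partly in view, and the multimeter is outside them. The arm never went near any of these.

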